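# Snap the fittings case shut

### The job

The lid of the small rectangular fittings case is on but not snapped shut: press down each of the four raised sections of its white rim until every one has clicked down level with the lid's corners. Nothing needs to be picked up: leave the case standing about where it is, do not lift it, leave the other things on the desk where they stand, and finish with the hand clear.

Things in the scene. Friction and masses are not known exactly. Their poses are not given: they have to be found in the camera images.
- case: Loose rectangular case, about 1 kg: grey body, white snap lid with a clear window sunk 7 mm. 140 mm along its x, 180 along its y; origin at the centre of its underside, z up. The lid's rim is four straight sections, one per side, between four fixed 28 mm corner squares with tops 56 mm above the desk. An unsnapped section's top is at 62 mm (6 mm proud); a snapped one is level with the corners.
- near_top (a point): Centre of the top face of the lid's rim section on the case's -x side, towards the robot at yaw 0; the section is a flat white bar, 120 mm along the case's y, 28 mm across. The point lies at case x, y = (-56, 0) mm and goes down with the section; axes as the case's.
- near (a joint): How far that section (near) is pressed down, m: 0 = standing proud, 0.006 = fully down. It resists with about 6 N at first, falling to nothing half-way (3 mm), where it snaps down by itself and stays; let go before that it springs back up.
- far_top (a point): Centre of the top face of the lid's rim section on the case's +x side, away from the robot at yaw 0; the section is a flat white bar, 120 mm along the case's y, 28 mm across. The point lies at case x, y = (56, 0) mm and goes down with the section; axes as the case's.
- far (a joint): How far that section (far) is pressed down, m: 0 = standing proud, 0.006 = fully down. It resists with about 6 N at first, falling to nothing half-way (3 mm), where it snaps down by itself and stays; let go before that it springs back up.
- left_top (a point): Centre of the top face of the lid's rim section on the case's +y side, on the robot's left at yaw 0; the section is a flat white bar, 80 mm along the case's x, 28 mm across. The point lies at case x, y = (0, 76) mm and goes down with the section; axes as the case's.
- left (a joint): How far that section (left) is pressed down, m: 0 = standing proud, 0.006 = fully down. It resists with about 6 N at first, falling to nothing half-way (3 mm), where it snaps down by itself and stays; let go before that it springs back up.
- right_top (a point): Centre of the top face of the lid's rim section on the case's -y side, on the robot's right at yaw 0; the section is a flat white bar, 80 mm along the case's x, 28 mm across. The point lies at case x, y = (0, -76) mm and goes down with the section; axes as the case's.
- right (a joint): How far that section (right) is pressed down, m: 0 = standing proud, 0.006 = fully down. It resists with about 6 N at first, falling to nothing half-way (3 mm), where it snaps down by itself and stays; let go before that it springs back up.
- globe: Round glass globe, 62 mm diameter, on a turned dark wooden foot, 75 mm tall in all; a bystander. Origin at the centre of its underside.
- tug: Red tugboat model, about 105 x 40 mm, 70 mm tall, bow along its +x; a bystander. Origin at the centre of its underside.
- bell: Bronze ship's bell standing on its mouth, 68 mm diameter, 66 mm tall; a bystander. Origin at the centre of its underside.
- block: Boxwood sanding block, 45 x 80 x 30 mm; a bystander. Origin at the centre of its underside.
- jar: Small lidded glass jar, 48 mm diameter, 62 mm tall; a bystander. Origin at the centre of its underside.
Not all that is in view belongs to the job. Several things have the shape of the case; the one meant has the colours described above.

How it is judged:
By the outcome, as a careful person would: the job done as asked, in the order asked, and still so for the second after the job is handed in, with the robot touching nothing.
It also fails if it takes over 48 s, if anything falls off the work surface, if the arm or the gripper's body presses on something with over 40 N, if the wrist force passes 120 N, or if a joint passes its speed limit or range.

### The arm

A 6-joint arm with a two-finger parallel gripper is mounted at the origin on the work surface. World frame = base frame: x ahead of the robot, y to its left, z up, the work surface at z = 0. Lengths are in m, angles in rad, forces in N, time in s.
With the tool pointing down it reaches from about 0.35 to 0.975 m from the base axis. Payload 4.9 kg.
Tool frame: the origin (TCP) lies between the finger pads; the fingertips stand 17 mm ahead of it and the grasp point (between the pads) lies 2 mm behind it; z points along the fingers, y is the direction in which the jaws open and shut (so a half turn about z gives the same grasp; the last joint's range is limited). The gripper opens to 85 mm and grips with 20 to 120 N. Pads are 22 mm wide; open, the fingers measure 114 mm over their backs; the gripper's body (76 mm by 85 mm) begins 54 mm behind the grasp point. The pads swing forward as they close: fully open they stand 13 mm farther back than shut.
Start: joints at [1.107, 0.053, 1.613, -0, 1.476, -0.119], TCP at [0.211, 0.588, 0.248] pointing down, gripper open.
Joint ranges: [-3.01, 3.01], [-1.01, 2.22], [0.06, 2.58], [-1.02, 4.17], [0.09, 2.62], [-3.14, 3.14]. Speed limits (rad/s): [2.57, 2.57, 3.14, 3.14, 3.14, 3.14].

### API

Orientations are given as [roll, pitch, yaw] about the fixed x, y, z axes, in that order (R = Rz(yaw) Ry(pitch) Rx(roll)).
In Python, from rig import readout, vision, env gives the robot as it stands.
- The arm moves only by the tool apply_moves, never from a script. Its argument "targets" is a list of rows, each a list of 5 numbers: the closure, from 0 (fully open) to 1 (shut), then the shift along the tool's x, y, z in m, then the turn about the tool's z in rad. A call has 1 to 20 rows; each row is the pose to reach, as a shift and turn from the pose commanded when the call began, along the tool's axes at that moment; what a row does not reach only later rows make up. A row lasts 1/12 s, in which the tool goes at most 41.7 mm and 7.16 degrees, less where a joint would pass 70% of its speed; a pose out of reach is approached as far as the arm can. A call with a gripper value outside its range is refused whole. The fingers move at their own pace and stop on an object; "force" is the grip in N (left out, the last holds). Time passes only in rows, so rows that repeat a pose let the fingers close. It gives the time, the measured TCP pose, the force and the opening at its end, in the units of the state.
- readout.read_state(): the state, without advancing time (a new reading comes with each control period).
- vision.get_image(name): name is "scene" or "top"; returns a dict with "image" (400x640x3 uint8, blue, green, red), "fx", "fy", "cx", "cy" (pixels), "eye" and "orientation" of the camera in the world. Camera axes: x right, y down, z forward; pixel columns grow to the right and rows downward; lengths in m; the calibration is good to about 2 mm. A picture is of the moment at which its call begins. There is no depth.
- env.sign_off(): hands the job in, once; it reports no verdict.
Trained networks look in a picture, given as the dict that the camera call returned (one of the last four; its "shot" number tells which), for a name from the list of things; names that differ only in an ending like _2 or _b are one class to them, and where a whole thing is asked for, a point or a joint stands for the part that bears it (a point fixed in the world has none). Each returns a list of dicts, best first, with "score" (0 to 1); they miss things now and then, are a little off and sometimes report something else, mostly with a low value. They report only what shows in the picture. A call takes as long as a camera call. They do not tell look-alikes from the thing itself.
- vision.boxes_of(query, picture): "centre" ([column, row] as shares, 0 to 1, of the picture: columns of its width, rows of its height, amid what is visible of it).
- vision.mark_of(query, picture): "centre" ([column, row] as shares, 0 to 1, of the picture: columns of its width, rows of its height: a listed point, or the origin of a listed thing).
The state is a dict: "t": time; "qpos": joint angles; "qvel": joint speeds; "effort": joint torques, N m; "tcp_pos": TCP position; "tcp_rot": TCP orientation; "force": force on the tool from outside, world axes, zero at the start; "torque": the same for the moment, N m; "grip_width": finger opening in m.
Only numpy, scipy, OpenCV 4.12 (cv2) and the standard library are available. Lean on these libraries where they do the work, as an engineer would, in place of code of your own. Each camera call takes 0.05 s, during which the arm holds its last target. There are 200 camera calls.

## Working session

There is one attempt and no reset: what is moved stays moved. The work goes in short steps, Python scripts to look and compute and a tool call to move; the robot and the scene stay as the last step left them, time stands still between calls to the robot, and variables do not carry over. Pictures are saved under pics/ and viewed, about 8 in all and at most 12, crops included, and the job is handed in when it is done.

Besides the shell and the picture viewer there is one more tool, called after "Emit:" by a JSON object that holds its "op" and its "data", one argument or row to a line. apply_moves: Moves the arm, as the interface text tells. Its arguments: {"type":"object","properties":{"targets":{"type":"array"},"force":{"type":"number"}},"required":["targets"]}

```bash
mkdir -p pics; cat > h.py <<'E'
import numpy as np, cv2
from scipy.spatial.transform import Rotation as R
from rig import readout, vision, env
def rot(o):
    o=np.array(o,float)
    return o if o.shape==(3,3) else (R.from_euler('xyz',o).as_matrix() if o.size==3 else R.from_quat(o).as_matrix())
def back(p,u,v,z):
    d=rot(p['orientation'])@np.array([(u-p['cx'])/p['fx'],(v-p['cy'])/p['fy'],1]);e=np.array(p['eye'])
    return e+d*(z-e[2])/d[2]
def proj(p,X):
    c=(np.atleast_2d(X)-np.array(p['eye']))@rot(p['orientation'])
    return np.c_[c[:,0]/c[:,2]*p['fx']+p['cx'],c[:,1]/c[:,2]*p['fy']+p['cy']]
E
python3 - <<'E'
from h import *
print(readout.read_state())
for n in("scene","top"):
    p=vision.get_image(n);cv2.imwrite(f"pics/{n}0.png",p['image'])
    print(n,p['eye'],p['orientation'],p['fx'])
    for q,z in (("case",0),("near_top",.062),("far_top",.062),("left_top",.062),("right_top",.062)):
        for m in vision.mark_of(q,p)[:4]:
            u,v=m['centre'][0]*640,m['centre'][1]*400
            print(q,round(m['score'],2),round(u),round(v),back(p,u,v,z).round(3))
E
```

```text
{'t': 0.0, 'qpos': array([ 1.10699188e+00,  5.33536735e-02,  1.61433063e+00, -1.53779282e-05,
        1.47598160e+00, -1.19001673e-01]), 'qvel': array([ 1.12506422e-03, -3.50808635e-04, -8.86816580e-05,  8.79094779e-04,
        9.52294340e-04, -3.75161702e-04]), 'effort': array([-1.41432665e-03, -3.93660808e+01, -3.70189834e+01, -1.26692903e-04,
        6.91281661e-03, -1.06417292e-05]), 'tcp_pos': array([0.21099137, 0.58767256, 0.24704307]), 'tcp_rot': array([-3.13953225e+00, -2.30940913e-04,  2.79679111e+00]), 'force': array([-0.5495373 , -0.30237897,  0.61937959]), 'torque': array([ 0.08357204, -0.03579934, -0.03559624]), 'grip_width': 0.08541701236944713}
scene [1.14931873 0.07538891 0.96569158] [-2.54650727e+00  1.45254806e-03  1.60419690e+00] 446.4893302942197
case 0.69 279 213 [ 0.523 -0.042  0.   ]
case 0.55 206 221 [ 0.55  -0.225  0.   ]
near_top 0.84 370 151 [0.357 0.194 0.062]
near_top 0.7 270 181 [ 0.466 -0.065  0.062]
far_top 0.95 354 121 [0.247 0.152 0.062]
far_top 0.81 281 215 [ 0.569 -0.03   0.062]
far_top 0.64 309 260 [0.687 0.043 0.062]
left_top 0.69 307 196 [0.51  0.031 0.062]
left_top 0.55 337 142 [0.328 0.106 0.062]
right_top 0.66 388 130 [0.278 0.245 0.062]
right_top 0.58 245 202 [ 0.531 -0.12   0.062]
top [0.39785907 0.05368088 0.88410902] [-2.97941843  0.02693271 -1.54507421] 411.77857591306184
case 0.78 269 321 [0.292 0.179 0.   ]
case 0.6 379 212 [ 0.527 -0.049  0.   ]
near_top 0.57 388 238 [ 0.467 -0.06   0.062]
near_top 0.44 379 184 [ 0.575 -0.041  0.062]
far_top 0.94 375 182 [ 0.58  -0.034  0.062]
far_top 0.74 276 352 [0.243 0.155 0.062]
far_top 0.49 294 226 [0.486 0.129 0.062]
left_top 0.9 345 222 [0.497 0.025 0.062]
left_top 0.89 305 310 [0.322 0.1   0.062]
right_top 0.92 231 331 [0.28  0.244 0.062]
right_top 0.63 417 207 [ 0.531 -0.117  0.062]
```

View pics/scene0.png

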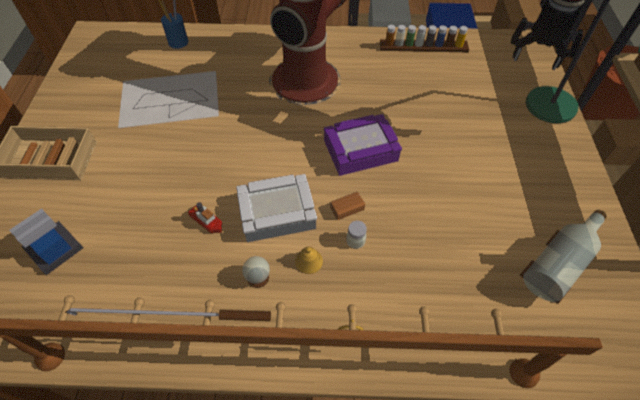

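View pics/top0.png

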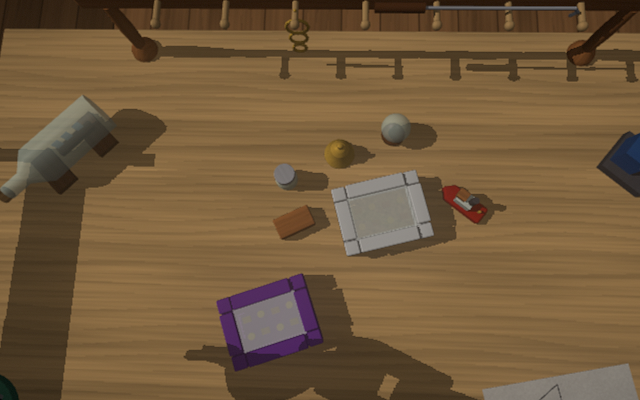

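Lookalikes: the white/grey case is at scene (277,207) and top (382,213). The purple case, at scene (362,143) and top (270,321), has the wrong colours. I choose the white one and will check the fit in a close crop.

```bash
python3 - <<'E'
from h import *
from scipy.optimize import least_squares
L={"near_top":(-.056,0),"far_top":(.056,0),"left_top":(0,.076),"right_top":(0,-.076)}
g=lambda s,x:np.array([s[0]+np.cos(s[2])*x[0]-np.sin(s[2])*x[1],s[1]+np.sin(s[2])*x[0]+np.cos(s[2])*x[1]])
s=np.array([.521,-.048,.22]);out=[]
for n in("scene","top"):
    p=vision.get_image(n);O=[]
    for q,x in L.items():
        for m in vision.mark_of(q,p):
            w=back(p,m['centre'][0]*640,m['centre'][1]*400,.062)[:2]
            if np.hypot(*(w-g(s,x)))<.02:O.append((x,w));break
    f=least_squares(lambda a:np.concatenate([g(a,x)-w for x,w in O]),s,loss='soft_l1',f_scale=.003)
    print(n,len(O),f.x.round(4),(f.fun*1000).round(1)); out.append((p,f.x))
im=[]
m=np.mean([o[1] for o in out],0);print(m)
for p,fx in out:
    I=cv2.resize(p['image'],None,fx=4,fy=4,interpolation=cv2.INTER_CUBIC)
    for a,h,c in((m,.056,(0,0,255)),):
        for sx in(1,-1):
            for sy in(1,-1):
                Q=[np.r_[g(a,(sx*x,sy*y)),h] for x,y in((.07,.09),(.042,.09),(.042,.062),(.07,.062))]
                cv2.polylines(I,[(proj(p,Q)*4+1.5).astype(int)],True,c,1)
    for x in L.values(): cv2.circle(I,tuple((proj(p,np.r_[g(m,x),.062])[0]*4).astype(int)),4,(0,160,0),-1)
    u,v=(proj(p,np.r_[m[:2],.03])[0]*4).astype(int)
    im.append(I[v-240:v+240,u-200:u+200])
cv2.imwrite("pics/fit.png",np.hstack(im))
E
```

```text
scene 4 [ 0.5189 -0.0513  0.246 ] [ 4.4 -4.5  1.2 -2.1 -1.3  1.7 -3.9  6.5]
top 4 [ 0.5214 -0.0477  0.2222] [-5.6  0.8 -1.8  3.1  3.2 -0.1  2.7 -9.5]
[ 0.52016242 -0.04951886  0.23409153]
```

View pics/fit.png

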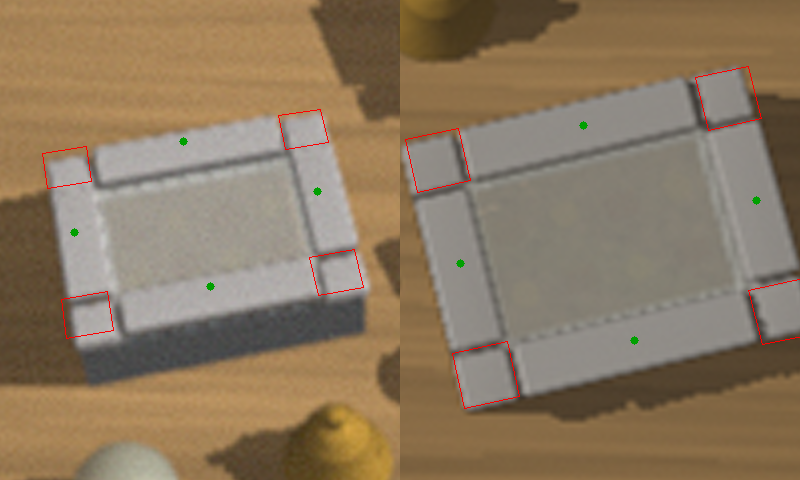

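The crop shows the white/grey case, with the fitted corners within about 2 px in both views. Refined pose is (0.523, -0.050, yaw 0.225). I'll move above the left section first, with the jaws shut and aligned to the case.

Emit:
{"op": "apply_moves", "data": {
  "targets": [
    [1, -0.468, -0.431, 0, -0.57],
    [1, -0.468, -0.431, 0, -0.57],
    [1, -0.468, -0.431, 0, -0.57],
    [1, -0.468, -0.431, 0, -0.57],
    [1, -0.468, -0.431, 0, -0.57],
    [1, -0.468, -0.431, 0, -0.57],
    [1, -0.468, -0.431, 0, -0.57],
    [1, -0.468, -0.431, 0, -0.57],
    [1, -0.468, -0.431, 0, -0.57],
    [1, -0.468, -0.431, 0, -0.57],
    [1, -0.468, -0.431, 0, -0.57],
    [1, -0.468, -0.431, 0, -0.57],
    [1, -0.468, -0.431, 0, -0.57],
    [1, -0.468, -0.431, 0, -0.57],
    [1, -0.468, -0.431, 0, -0.57],
    [1, -0.468, -0.431, 0, -0.57],
    [1, -0.468, -0.431, 0.06, -0.57],
    [1, -0.468, -0.431, 0.12, -0.57],
    [1, -0.468, -0.431, 0.12, -0.57],
    [1, -0.468, -0.431, 0.12, -0.57]
  ]
}}

```text
t: 2.77
tcp_pos: [0.5002, 0.0246, 0.1198]
tcp_rot: [3.137, -0.015, -2.917]
force: [-1.8, 0.1, -1.3]
grip_width: 0.0001
```

Emit:
{"op": "apply_moves", "data": {
  "targets": [
    [1, 0, 0, 0, 0],
    [1, 0, 0, 0, 0],
    [1, 0, 0, 0, 0],
    [1, 0, 0, 0, 0]
  ]
}}

```text
t: 3.1
tcp_pos: [0.5081, 0.0243, 0.1317]
tcp_rot: [-3.14, 0.005, -2.916]
force: [0.5, -0.5, 0.2]
grip_width: -0.0002
```

```bash
python3 - <<'E'
from h import *
s=readout.read_state();print(s['tcp_pos'],s['tcp_rot'],s['force'])
a=[]
for n in("scene","top"):
    p=vision.get_image(n);I=cv2.resize(p['image'],None,fx=2,fy=2,interpolation=cv2.INTER_CUBIC)
    u,v=(proj(p,[.523,-.05,.06])[0]*2).astype(int);a.append(I[v-200:v+200,u-200:u+200])
cv2.imwrite("pics/above.png",np.hstack(a))
E
```

```text
[0.50812584 0.02432358 0.13173975] [-3.13971806  0.0054835  -2.91605756] [ 0.54608119 -0.52449096  0.17935366]
```

View pics/above.png

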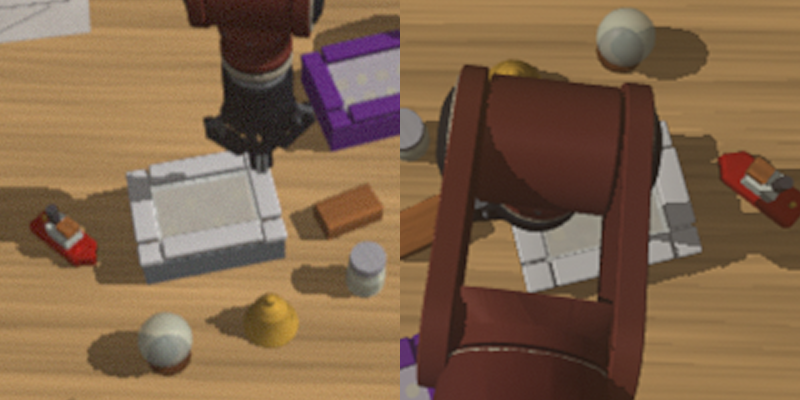

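The picture shows the closed fingers at about (262,165) in the left view, above the left section. I'll descend gently.

Emit:
{"op": "apply_moves", "data": {
  "targets": [
    [1, 0, 0, 0.02, 0],
    [1, 0, 0, 0.035, 0],
    [1, 0, 0, 0.042, 0],
    [1, 0, 0, 0.044, 0],
    [1, 0, 0, 0.046, 0],
    [1, 0, 0, 0.048, 0],
    [1, 0, 0, 0.05, 0],
    [1, 0, 0, 0.052, 0],
    [1, 0, 0, 0.053, 0],
    [1, 0, 0, 0.054, 0],
    [1, 0, 0, 0.054, 0],
    [1, 0, 0, 0.054, 0]
  ]
}}

```text
t: 4.2
tcp_pos: [0.5058, 0.0244, 0.074]
tcp_rot: [3.141, -0.0, -2.916]
force: [0.2, 1.1, -0.5]
grip_width: 0.0005
```

Emit:
{"op": "apply_moves", "data": {
  "targets": [
    [1, 0, 0, 0.001, 0],
    [1, 0, 0, 0.002, 0],
    [1, 0, 0, 0.002, 0],
    [1, 0, 0, 0.002, 0]
  ]
}}

```text
t: 4.53
tcp_pos: [0.5061, 0.0244, 0.073]
tcp_rot: [3.142, -0.0, -2.916]
force: [-2.8, -0.6, 4.9]
grip_width: 0.0001
```

Contact at tip height 56 mm with 5 N means the left section is down. Next is near, at +56 mm in tool x and -76 mm in tool y.

Emit:
{"op": "apply_moves", "data": {
  "targets": [
    [1, 0, 0, -0.03, 0],
    [1, 0, 0, -0.04, 0],
    [1, 0.025, -0.035, -0.04, 0],
    [1, 0.056, -0.076, -0.04, 0],
    [1, 0.056, -0.076, -0.04, 0],
    [1, 0.056, -0.076, -0.04, 0],
    [1, 0.056, -0.076, -0.03, 0],
    [1, 0.056, -0.076, -0.02, 0],
    [1, 0.056, -0.076, -0.014, 0],
    [1, 0.056, -0.076, -0.011, 0],
    [1, 0.056, -0.076, -0.009, 0],
    [1, 0.056, -0.076, -0.007, 0],
    [1, 0.056, -0.076, -0.005, 0],
    [1, 0.056, -0.076, -0.003, 0],
    [1, 0.056, -0.076, -0.001, 0],
    [1, 0.056, -0.076, 0, 0],
    [1, 0.056, -0.076, 0, 0],
    [1, 0.056, -0.076, 0, 0]
  ]
}}

```text
t: 6.03
tcp_pos: [0.4689, -0.0623, 0.073]
tcp_rot: [-3.141, 0.001, -2.916]
force: [-1.6, 1.1, 4.6]
grip_width: -0.0002
```

Near is down. Next is right: -56 mm in tool x, -76 mm in tool y.

Emit:
{"op": "apply_moves", "data": {
  "targets": [
    [1, 0, 0, -0.03, 0],
    [1, 0, 0, -0.04, 0],
    [1, -0.025, -0.035, -0.04, 0],
    [1, -0.056, -0.076, -0.04, 0],
    [1, -0.056, -0.076, -0.04, 0],
    [1, -0.056, -0.076, -0.04, 0],
    [1, -0.056, -0.076, -0.03, 0],
    [1, -0.056, -0.076, -0.02, 0],
    [1, -0.056, -0.076, -0.014, 0],
    [1, -0.056, -0.076, -0.011, 0],
    [1, -0.056, -0.076, -0.009, 0],
    [1, -0.056, -0.076, -0.007, 0],
    [1, -0.056, -0.076, -0.005, 0],
    [1, -0.056, -0.076, -0.003, 0],
    [1, -0.056, -0.076, -0.001, 0],
    [1, -0.056, -0.076, 0, 0],
    [1, -0.056, -0.076, 0, 0],
    [1, -0.056, -0.076, 0, 0]
  ]
}}

```text
t: 7.53
tcp_pos: [0.5404, -0.124, 0.073]
tcp_rot: [-3.141, 0.001, -2.916]
force: [-2.0, 0.9, 4.9]
grip_width: 0.0001
```

Emit:
{"op": "apply_moves", "data": {
  "targets": [
    [1, 0, 0, -0.03, 0],
    [1, 0, 0, -0.04, 0],
    [1, -0.025, 0.035, -0.04, 0],
    [1, -0.056, 0.076, -0.04, 0],
    [1, -0.056, 0.076, -0.04, 0],
    [1, -0.056, 0.076, -0.04, 0],
    [1, -0.056, 0.076, -0.03, 0],
    [1, -0.056, 0.076, -0.02, 0],
    [1, -0.056, 0.076, -0.014, 0],
    [1, -0.056, 0.076, -0.011, 0],
    [1, -0.056, 0.076, -0.009, 0],
    [1, -0.056, 0.076, -0.007, 0],
    [1, -0.056, 0.076, -0.005, 0],
    [1, -0.056, 0.076, -0.003, 0],
    [1, -0.056, 0.076, -0.001, 0],
    [1, -0.056, 0.076, 0, 0],
    [1, -0.056, 0.076, 0, 0],
    [1, -0.056, 0.076, 0, 0]
  ]
}}

```text
t: 9.03
tcp_pos: [0.5781, -0.0373, 0.073]
tcp_rot: [-3.141, 0.001, -2.916]
force: [-1.7, -0.5, 5.2]
grip_width: -0.0003
```

All four gave the same contact. I'll lift off and move clear for a look.

Emit:
{"op": "apply_moves", "data": {
  "targets": [
    [1, 0, 0, -0.04, 0],
    [1, 0, 0, -0.08, 0],
    [1, 0, 0, -0.12, 0],
    [1, 0, 0, -0.16, 0],
    [1, 0, 0, -0.18, 0],
    [1, 0.14, 0.5, -0.18, 0],
    [1, 0.14, 0.5, -0.18, 0],
    [1, 0.14, 0.5, -0.18, 0],
    [1, 0.14, 0.5, -0.18, 0],
    [1, 0.14, 0.5, -0.18, 0],
    [1, 0.14, 0.5, -0.18, 0],
    [1, 0.14, 0.5, -0.18, 0],
    [1, 0.14, 0.5, -0.18, 0],
    [1, 0.14, 0.5, -0.18, 0],
    [1, 0.14, 0.5, -0.18, 0],
    [1, 0.14, 0.5, -0.18, 0],
    [1, 0.14, 0.5, -0.18, 0],
    [1, 0.14, 0.5, -0.18, 0],
    [1, 0.14, 0.5, -0.18, 0],
    [1, 0.14, 0.5, -0.18, 0]
  ]
}}

```text
t: 10.7
tcp_pos: [0.3288, 0.4195, 0.2517]
tcp_rot: [-3.141, -0.0, -2.914]
force: [-0.7, -0.3, -0.1]
grip_width: -0.0002
```

```bash
python3 - <<'E'
from h import *
a=[]
for n in("scene","top"):
    p=vision.get_image(n);K=cv2.imread(f"pics/{n}0.png")
    for q in("globe","tug","bell","block","jar","case"):
        print(n,q,[(round(m['score'],2),round(m['centre'][0]*640),round(m['centre'][1]*400)) for m in vision.mark_of(q,p)[:2]])
    u,v=proj(p,[.523,-.05,.04])[0].astype(int)
    for J in(K,p['image']):a.append(cv2.resize(J[v-50:v+50,u-65:u+65],(390,300),interpolation=cv2.INTER_CUBIC))
cv2.imwrite("pics/end.png",np.vstack([np.hstack(a[:2]),np.hstack(a[2:])]))
E
```

```text
scene globe [(0.9, 260, 278)]
scene tug [(0.62, 208, 220)]
scene bell [(0.88, 308, 260)]
scene block [(0.92, 345, 210), (0.21, 241, 206)]
scene jar [(0.71, 356, 241)]
scene case [(0.78, 278, 213), (0.76, 359, 151)]
top globe [(0.7, 393, 134), (0.6, 340, 154)]
top tug [(0.54, 286, 181)]
top bell [(0.95, 340, 154)]
top block [(0.91, 291, 225), (0.58, 286, 179)]
top jar [(0.76, 285, 180)]
top case [(0.77, 377, 215), (0.58, 272, 321)]
```

View pics/end.png

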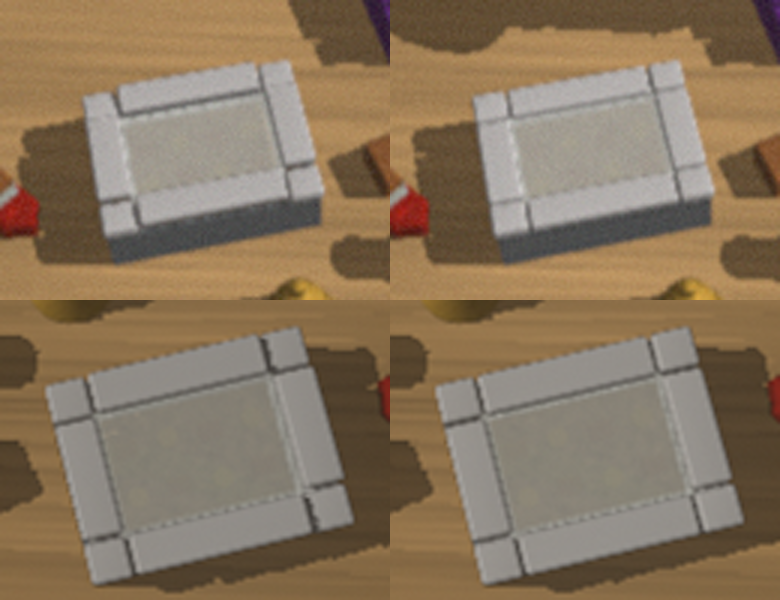

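The right-hand (after) crops show all four sections level with the corners. The case hasn't moved and neither have the neighbouring things. I'm handing in.

```bash
python3 -c "
from rig import env;print(env.sign_off())"
```

```text
the job is handed in; nothing more can be done
None
```

I pressed down all four raised rim sections of the white/grey case with the closed fingertips, in the order left, near, right, far. Then I moved the hand clear and handed the job in at about 11 s.

- **Pressing:** on every section the fingertips met firm contact at about 56 mm height with about 5 N, the height at which a section is level with the corners.
- **Before and after crops:** in both camera views all four sections now look level with the corners, and the case hasn't moved.
- **Other things on the desk:** the nearby objects stand where they did.
- **One disagreement:** in the last top view the network put the tug at the jar's position. The scene view and the crops show the tug where it was before, so I took that as a false detection.

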